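# Release the ratchet stop of the spice rail, slide the tea tin in and close the stop on it

### The job

Put the white tea tin back into its row in the ratchet rail, by pushing only. Press the orange release button down and, keeping it down, push the sliding stop back along its bar until the gap is comfortably wider than the tin; push the tin across the worktop into the gap until it stands square against the bar; then push the stop up again until it holds the row snugly against the fixed end, and leave it locked there with its button up. Lift or tip nothing, push the tin gently, and leave the other things on the worktop where they are.

Things in the scene. Friction and masses are not known exactly. Their poses are not given: they have to be found in the camera images.
- rail: Fixed organiser, open to the front, no floor: slotted steel bar along its y axis, 46 to 62 mm above the worktop, 24 mm deep. Origin on the worktop under the bar's front face; at yaw 0 x points away from the robot, y to its left. The row stands on the worktop at x < 0, against plane x = 0. Fixed end: wooden plate, rubber face at y = +150 mm, 87 mm high, x -69 to +37 mm.
- stop (a joint): Sliding stop (m): its rubber face is at rail y = 0.057 - value. Grows as it is pushed back (rail -y) to its hard end 0.150; starts at 0 to 0.03. Button up: a pawl blocks it backwards but it clicks forward over slots 7 mm apart with 2 to 3 N (let go, it may sit back up to 7 mm). Button down: slides freely, about 1 N. Row with tin and no play: about 0.064.
- release (a joint): How far (m) the orange button is pressed: 0 up (pawl in the bar), 0.006 fully down; the pawl is free of the bar from 0.0035. The spring pushes up with 1.2 N, 3 N when fully down. The button rides on the stop.
- release_top (a point): Centre of the top of the orange button, 91 mm above the worktop when up; 42 mm (rail x) by 39 mm (rail y). 21 mm from this point on the -y side stands the housing's upright thumb rest, against which a finger pressing the button pushes the stop back. The +y side is open: the wooden plate there is lower.
- stop_back (a point): Middle of the flat upright back face of housing and thumb rest, looking along rail -y, 90 mm above the worktop. The thumb rest is 10 mm thick (rail y), 54 mm wide (rail x) and 112 mm high above the worktop; the flat face goes down to 36 mm. Pushed here along rail +y the stop moves to the row.
- tea_tin: White square tea tin, paper label, small knob on its closed lid: 70 by 70 mm, 109 mm high, about 0.2 kg. Origin at the centre of its underside (sides at x -36 and +34 mm, y -35 and +35 mm). Starts in front of the rail, roughly square to it, so that straight along rail x it meets the opening left by a fully opened stop. In place its origin is at rail x = -0.034.
- bar_end (a point): Right end of the bar (rail y = -178 mm), at the top of the black end bracket, 64 mm above the worktop. Nothing of the rail beyond the stop is higher than this; the bracket's flat steel foot reaches 42 mm farther to -y.
- stop_face (a point): Centre of the stop's rubber face, on the side of the row, 44 mm above the worktop. It lines a wooden plate 13 mm thick, 84 mm high, from rail x = -68 to +30 mm. Behind it (rail -y) the black housing sits on the bar: 59 mm long, rail x -22 to +40 mm, top 84 mm above the worktop; it carries the button and the thumb rest.
- spice_jar: Spice jar with a green lid, 46 mm across, 106 mm high, standing in the row next to the fixed end. Origin at the centre of its underside.
- salt_shaker: Glass salt shaker with a grey cap, 44 mm across, 90 mm high, standing in the row beside the spice jar. Origin at the centre of its underside.
- espresso_cup: White espresso cup, 50 mm high, on a cork coaster to the right. Bystander. Origin at the centre of its underside.
- teaspoon: Steel teaspoon, 139 mm long, lying to the right. Bystander.
- pepper_mill: Wooden pepper mill, 58 mm across, 150 mm high, to the right behind the rail. Bystander. Origin at the centre of its underside.
- kitchen_timer: Red and white wind-up kitchen timer, 63 mm across, 49 mm high, to the left. Bystander. Origin at the centre of its underside.
- matchbox: Red matchbox, 37 by 56 by 17 mm, lying to the left. Bystander.
There are look-alikes about, which are no part of the job. Leave any yellow look-alike of the tea_tin alone. What is shaped like the spice_jar but yellow is not meant.

How it is judged:
By the outcome, as a careful person would: the job done as asked, in the order asked, and still so for the second after the job is handed in, with the robot touching nothing.
It also fails if it takes over 58 s, if anything falls off the work surface, if the arm or the gripper's body presses on something with over 40 N, if the wrist force passes 120 N, or if a joint passes its speed limit or range.

### The arm

A 6-joint arm with a two-finger parallel gripper is mounted at the origin on a cart in front of the work surface, level with it; the furniture and walls round the work are solid. World frame = base frame: x ahead of the robot, y to its left, z up, the work surface at z = 0. Lengths are in m, angles in degrees, forces in N, time in s.
With the tool pointing down it reaches from about 0.325 to 0.875 m from the base axis. Payload 4.4 kg.
Tool frame: the origin (TCP) lies between the finger pads; the fingertips stand 25 mm ahead of it and the grasp point (between the pads) lies 6 mm ahead of it; z points along the fingers, y is the line along which they close (so a half turn about z gives the same grasp; the last joint's range is limited). The gripper opens to 85 mm and grips with 20 to 120 N. Pads are 22 mm wide; open, the fingers measure 114 mm over their backs; the gripper's body (76 mm by 85 mm) begins 54 mm behind the grasp point. The pads swing forward as they close: fully open they stand 13 mm farther back than shut.
Start: joints at [55.376, 11.837, 88.321, -0, 79.842, -8.623], TCP at [0.252, 0.517, 0.256] pointing down, gripper open.
Joint ranges: [-156.59, 156.59], [-49.26, 127.26], [12.9, 141.05], [-63.56, 243.56], [4.71, 150.69], [-161.64, 161.64]. Speed limits (degrees/s): [159.86, 159.86, 180, 180, 180, 180].

### API

Orientations are given as a 3x3 rotation matrix whose columns are the frame's x, y, z axes.
In Python, from station import * gives the robot as it stands. The module is installed in compiled form; this text tells all that it offers.
- The arm moves only by the shell command python3 -m crank 'ROWS'. ROWS is JSON, a list of rows, each a list of 7 numbers: the shift along the tool's x, y, z scaled (see below), then the turn, a rotation vector about the tool's x, y, z scaled (see below), then the closure, from 0 (fully open) to 1 (shut). A call has 1 to 8 rows; each row shifts and turns the commanded pose from where the row before left it, along the tool's axes as they then stand; what a row does not reach is not made up. The controller multiplies each number of a shift by 0.2 m and each number of a turn by 180 degrees. A row lasts 1/8 s, in which the tool goes at most 62.5 mm and 10.7 degrees, less where a joint would pass 70% of its speed; a pose out of reach is approached as far as the arm can. A call with a number of a shift or a turn outside -1 to 1 is refused whole. A call with a gripper value outside its range is refused whole. The fingers move at their own pace and stop on an object; the grip force is fixed at half the most. Time passes only in rows, so rows that do not move let the fingers close. It gives the time, the measured TCP pose, the force, the opening and the grip force at its end, in the units of the state.
- sense(): the state, without advancing time (a new reading comes with each control period).
- get_image(name): name is "scene" or "side" or "wrist"; returns (picture, depth): 384x512x3 uint8, blue, green, red; 384x512 float32, m along the optical axis (not along the pixel's ray), 0 where there is no reading.
- camera_params(name): a dict with "vertical_fov" (degrees; the focal length in pixels is half the picture's height over the tangent of half this angle, whatever the lens; pixels are square), "cx", "cy" (the principal point, pixels), "dist" ([k1, k2, p1, p2, k3] as OpenCV has them; the pictures are not rectified), "extrinsics" (4x4, takes a point from camera to world coordinates). Camera axes: x right, y down, z forward; pixel columns grow to the right and rows downward; lengths in m; the calibration is good to about 2 mm. A picture is of the moment at which its call begins: read the wrist's pose just before it. camera_params takes no time and is no camera call; for the wrist camera it gives the pose at the moment of the call.
- close_job(): hands the job in; it is judged then, once.
The state is a dict: "t": time; "joints": joint angles; "joint_vel": joint speeds; "joint_efforts": joint torques, N m; "ee_pos": TCP position; "eef_rot": TCP orientation; "contact_force": force on the tool from outside, world axes, zero at the start; "torque": the same for the moment, N m; "width": finger opening in m; "grasp_force": force on a finger pad.
Only numpy, scipy, OpenCV 4.12 (cv2) and the standard library are available. Lean on these libraries where they do the work, as an engineer would, in place of code of your own. Each camera call takes 0.05 s, during which the arm holds its last target. There are 200 camera calls.

## Working session

There is one attempt and no reset: what is moved stays moved. The work goes in short steps, Python scripts to look and compute and a shell command to move; the robot and the scene stay as the last step left them, time stands still between calls to the robot, and variables do not carry over. Pictures are saved under pics/ and viewed, at most 10 in all, crops included, and the job is handed in when it is done.

```bash
mkdir -p pics; cat > h.py <<'E'
from station import *
import numpy as np, cv2
def K(p):
    f=192/np.tan(np.radians(p["vertical_fov"])/2)
    return np.array([[f,0,p["cx"]],[0,f,p["cy"]],[0,0,1.]]),np.array(p["dist"],float)
def ray(p,uv):
    k,d=K(p); n=cv2.undistortPoints(np.array(uv,float).reshape(-1,1,2),k,d).reshape(-1,2)
    E=np.array(p["extrinsics"]); return E[:3,3],np.c_[n,np.ones(len(n))]@E[:3,:3].T
def onz(p,uv,z):
    o,r=ray(p,uv); return o+r*((z-o[2])/r[:,2])[:,None]
def proj(p,P):
    k,d=K(p);W=np.linalg.inv(np.array(p["extrinsics"]))
    return cv2.projectPoints(np.array(P,float).reshape(-1,3),cv2.Rodrigues(W[:3,:3])[0],W[:3,3],k,d)[0].reshape(-1,2)
def cloud(p,dep):
    v,u=np.mgrid[0:384,0:512]; o,r=ray(p,np.c_[u.ravel(),v.ravel()])
    return (o+r*dep.ravel()[:,None]).reshape(384,512,3)
E
python3 - <<'E'
from h import *
s=sense(); print(s["t"],s["ee_pos"],s["eef_rot"],s["width"])
for n in("scene","side","wrist"):
    p=camera_params(n); im,d=get_image(n); cv2.imwrite(f"pics/{n}0.png",im); np.savez(f"{n}0.npz",im=im,d=d,p=p)
    print(n,p["vertical_fov"],p["cx"],p["cy"],p["dist"],np.round(p["extrinsics"],3).tolist())
a=[cv2.imread(f"pics/{n}0.png") for n in("scene","side")]
E
```

```text
0.0 [0.25167328 0.51618447 0.25510485] [[-8.98778353e-01  4.38401216e-01 -1.35889147e-03]
 [ 4.38403159e-01  8.98776377e-01 -1.92216526e-03]
 [ 3.78659966e-04 -2.32334284e-03 -9.99997229e-01]] 0.08519044719470979
scene 48.619236946359614 254.7212947372572 192.52496392402344 [-0.01053806  0.          0.          0.          0.        ] [[0.497, -0.524, 0.692, -0.357], [-0.868, -0.311, 0.387, -0.56], [0.013, -0.793, -0.609, 0.931], [0.0, 0.0, 0.0, 1.0]]
side 47.501957778430366 243.1516441014517 186.0675516686469 [-0.10260997  0.          0.          0.          0.        ] [[0.965, -0.112, 0.237, 0.223], [-0.262, -0.406, 0.876, -1.335], [-0.001, -0.907, -0.421, 0.722], [0.0, 0.0, 0.0, 1.0]]
wrist 59.00682382505801 251.48799420862593 197.3419107522287 [0.01145496 0.         0.         0.         0.        ] [[0.439, 0.86, 0.26, 0.185], [0.899, -0.419, -0.129, 0.549], [-0.002, 0.291, -0.957, 0.374], [0.0, 0.0, 0.0, 1.0]]
```

View pics/scene0.png

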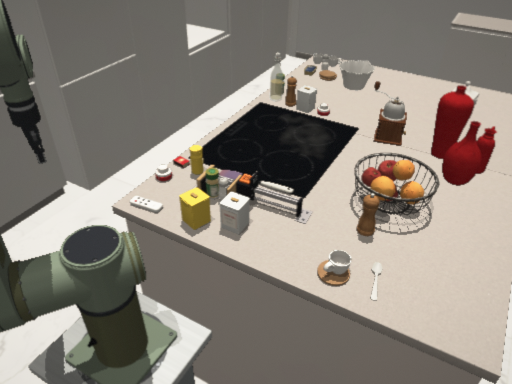

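View pics/side0.png

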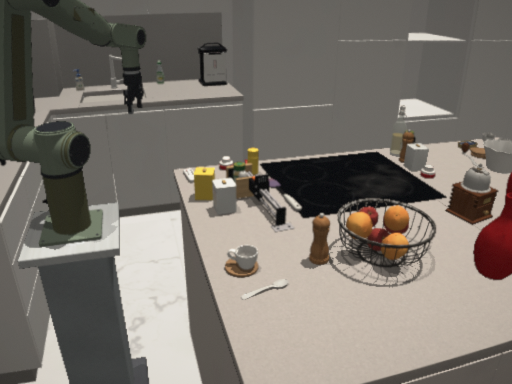

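The scene view shows the white tin at (235,213). Look-alikes are the yellow tin at (195,208), the far white tin behind the hob at (306,98), and the yellow jar at (196,160) against the green-lidded jar at (211,180). The orange button is at (247,180) and the bar runs to (305,212). In the side view the white tin is at (224,196), the yellow tin at (204,183), the button at (262,182) and the bar end at (285,222). I choose the white tin in front of the rail and will check it in a crop.

```bash
python3 - <<'E'
from h import *
L={n:np.load(f"{n}0.npz",allow_pickle=True) for n in("scene","side")}
a=cv2.resize(L["scene"]["im"][140:250,140:320],None,fx=4.4,fy=4.4,interpolation=2)[:, :792]
b=cv2.resize(L["side"]["im"][140:240,180:310],None,fx=4.4,fy=4.4,interpolation=2)
cv2.imwrite("pics/c1.png",a);cv2.imwrite("pics/c2.png",b)
for n in L:
    p=L[n]["p"].item(); im=L[n]["im"]; C=cloud(p,L[n]["d"]); hsv=cv2.cvtColor(im,cv2.COLOR_BGR2HSV)
    m=cv2.inRange(hsv,(4,190,120),(16,255,255)); 
    sel=(C[...,2]>.07)&(C[...,2]<.1)&(m>0)&(np.hypot(C[...,0]-.5,C[...,1]-.2)<.4)
    P=C[sel]; v,u=np.nonzero(sel); 
    if len(P): print(n,"button",len(P),u.mean(),v.mean(),P.mean(0),P.min(0),P.max(0))
    for uv in ([(235,197),(211,172),(305,210)] if n=="scene" else [(224,184),(281,212)]):
        print(uv,C[uv[1],uv[0]])
E
```

```text
scene button 7 243.71428571428572 181.28571428571428 [0.63274863 0.0364878  0.08989091] [0.62946822 0.01396615 0.08559776] [0.63572807 0.05128012 0.09738431]
(235, 197) [0.52773203 0.00526805 0.10622515]
(211, 172) [0.60514837 0.1494111  0.10410778]
(305, 210) [ 0.70066703 -0.16630775  0.00177319]
(224, 184) [ 0.51341208 -0.01294065  0.10233029]
(281, 212) [ 0.66850257 -0.16041201  0.04842736]
```

View pics/c1.png

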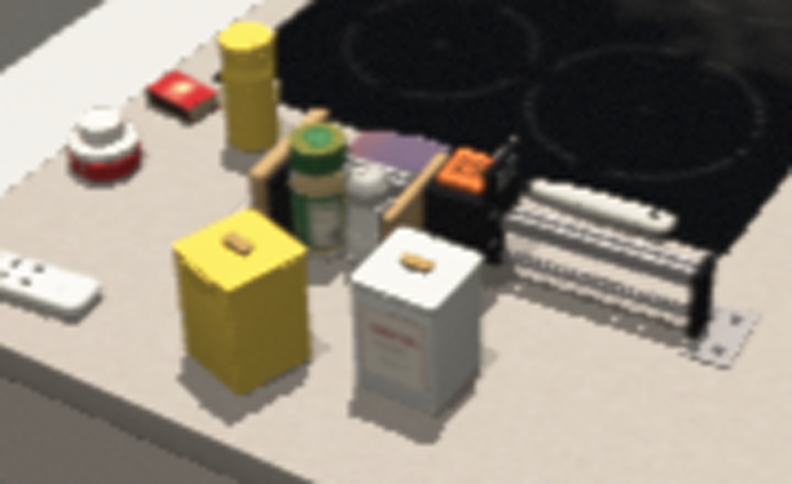

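View pics/c2.png

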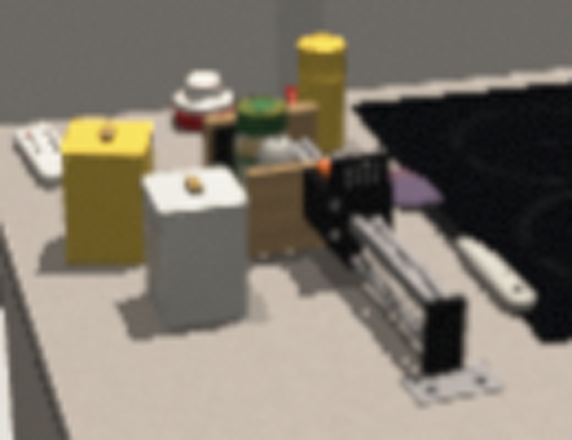

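The crop confirms the choice: the white tin with a paper label and a knob (c1 at about (417,320)) stands alone in front of the rail, with the yellow tin to its left. A white spatula lies behind the bar. I'm moving the wrist camera above the rail.

```bash
python3 -m crank '[[-0.218,-0.133,-0.019,0,0,0,1],[-0.218,-0.133,-0.019,0,0,0,1],[-0.218,-0.133,-0.019,0,0,0,1],[-0.218,-0.133,-0.019,0,0,0,1],[-0.218,-0.133,-0.019,0,0,0,1],[-0.218,-0.133,-0.019,0,0,0,1],[-0.218,-0.133,-0.019,0,0,0,1],[-0.218,-0.133,-0.019,0,0,0,1]]' && python3 -m crank '[[-0.218,-0.133,-0.019,0,0,0,1],[-0.218,-0.133,-0.019,0,0,0,1],[-0.218,-0.133,-0.019,0,0,-0.047,1],[0,0,0,0,0,-0.047,1],[0,0,0,0,0,-0.047,1],[0,0,0,0,0,-0.047,1],[0,0,0,0,0,0,1]]' && python3 - <<'E'
from h import *
s=sense(); print(s["t"],s["ee_pos"],np.round(s["eef_rot"],3).tolist(),s["width"])
p=camera_params("wrist"); im,d=get_image("wrist"); cv2.imwrite("pics/w1.png",im); np.savez("w1.npz",im=im,d=d,p=p)
E
```

```text
t: 1.15
ee_pos: [0.4728, 0.1711, 0.2866]
eef_rot: [[-0.899, 0.438, -0.0], [0.438, 0.899, 0.0], [0.0, -0.0, -1.0]]
contact_force: [-0.7, -0.3, 0.5]
width: 0.0001
grasp_force: 0.0
t: 2.02
ee_pos: [0.5546, 0.0435, 0.2976]
eef_rot: [[-0.991, -0.135, -0.001], [-0.135, 0.991, 0.0], [0.001, 0.0, -1.0]]
contact_force: [-0.8, -1.6, 0.8]
width: 0.0
grasp_force: 0.0
2.025 [0.55462678 0.0435145  0.29764462] [[-0.991, -0.135, -0.001], [-0.135, 0.991, 0.0], [0.001, 0.0, -1.0]] 1.978440008666633e-05
```

View pics/w1.png

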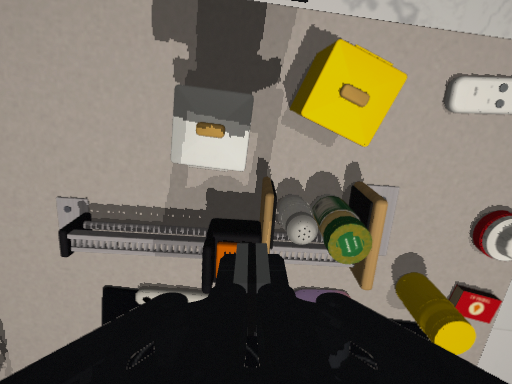

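The wrist view shows the tin's lid at (212,140), the button at (227,255), the bar end bracket at (66,238), the shaker at (300,225), the jar at (348,240) and the fixed plate at (372,240). Measuring these.

```bash
cat > meas.py <<'E'
from h import *
import sys
f=sys.argv[1]
L=np.load(f,allow_pickle=True); p=L["p"].item(); im=L["im"]; C=cloud(p,L["d"]); hsv=cv2.cvtColor(im,cv2.COLOR_BGR2HSV)
z=C[...,2]; x=C[...,0]; y=C[...,1]
def show(n,m):
    P=C[m]
    if len(P)<4: print(n,"none"); return
    h=np.median(P[:,2]); v,u=np.nonzero(m); Q=onz(p,np.c_[u,v],h)[:,:2].astype(np.float32)
    r=cv2.minAreaRect(Q*1000); print(n,len(P),"z",h.round(4),"mm rect",np.round(r[0],1),np.round(r[1],1),round(r[2],2), "corners",np.round(cv2.boxPoints(r),0).tolist())
def big(m):
    n,l,s,c=cv2.connectedComponentsWithStats(m.astype(np.uint8)); return l==(1+np.argmax(s[1:,4])) if n>1 else m
S=hsv[...,1];V=hsv[...,2];H=hsv[...,0]
near=(x>.35)&(x<.75)&(y>-.3)&(y<.3)
show("lid",big(near&(z>.095)&(z<.118)&(S<60)&(V>150)&(x<.62)))
show("lidall",big(near&(z>.1)&(z<.112)&(S<60)&(y<.05)&(y>-.15)))
show("button",big(near&(z>.07)&(z<.1)&(H>3)&(H<17)&(S>190)))
show("green",big(near&(z>.09)&(H>35)&(H<85)&(S>80)))
show("plates+",big(near&(z>.078)&(z<.092)&(H>8)&(H<25)&(S>60)&(S<190)&(y>.12)))
show("stopplate",big(near&(z>.078)&(z<.092)&(H>8)&(H<25)&(S>60)&(S<190)&(y<.11)))
show("yellow",big(near&(z>.1)&(z<.114)&(H>20)&(H<35)&(S>190)))
m=near&(z>.056)&(z<.067)&(y<.0)&(y>-.17)&(x>.55); P=C[m]
show("bar",m)
for y0 in np.arange(-.2,-.02,.02):
    q=P[(P[:,1]>y0)&(P[:,1]<y0+.02)]
    if len(q): print(round(y0+.01,3),q[:,0].min().round(4),q[:,0].max().round(4),len(q))
show("bracket",big(near&(z>.05)&(z<.07)&(V<45)&(y<-.13)))
E
python3 meas.py w1.npz
```

```text
lid 2817 z 0.1041 mm rect [531.3   1. ] [43.7 69.4] 0.18 corners [[509.0, 36.0], [510.0, -34.0], [553.0, -34.0], [553.0, 36.0]]
lidall 5726 z 0.1042 mm rect [517.3   0.8] [71.8 69.9] 0.5 corners [[481.0, 35.0], [482.0, -34.0], [553.0, -34.0], [553.0, 36.0]]
button 320 z 0.0916 mm rect [650.9  28.4] [42.8 21. ] 4.05 corners [[629.0, 37.0], [630.0, 16.0], [673.0, 19.0], [672.0, 40.0]]
green 470 z 0.107 mm rect [609.4 149.6] [27.6 25.6] 40.46 corners [[591.0, 150.0], [607.0, 131.0], [628.0, 149.0], [612.0, 168.0]]
plates+ 1180 z 0.0874 mm rect [615.9 180.1] [105.2  15.9] 3.9 corners [[563.0, 184.0], [564.0, 169.0], [669.0, 176.0], [668.0, 192.0]]
stopplate 535 z 0.0843 mm rect [607.1  66.7] [68.3 10.5] 3.99 corners [[573.0, 70.0], [573.0, 59.0], [642.0, 64.0], [641.0, 74.0]]
yellow 6252 z 0.1043 mm rect [469.  121.6] [69.7 71.3] 72.27 corners [[424.0, 99.0], [492.0, 78.0], [514.0, 144.0], [446.0, 166.0]]
bar 2400 z 0.0586 mm rect [661.3 -81.9] [ 36.2 165.4] 6.66 corners [[634.0, -2.0], [653.0, -166.0], [689.0, -162.0], [670.0, 2.0]]
-0.17 0.6538 0.6703 9
-0.15 0.6525 0.6856 457
-0.13 0.6552 0.6799 283
-0.11 0.6537 0.6785 278
-0.09 0.6522 0.677 267
-0.07 0.6508 0.676 275
-0.05 0.6497 0.6746 271
-0.03 0.6478 0.6735 284
bracket 302 z 0.0638 mm rect [ 666.4 -152.8] [14.3 38.6] 89.09 corners [[647.0, -160.0], [686.0, -160.0], [686.0, -146.0], [647.0, -145.0]]
```

```bash
cat > st.py <<'E'
from h import *
YAW=np.radians(4.0); O=np.array([.6435,.0195])
R2=np.array([[np.cos(YAW),-np.sin(YAW)],[np.sin(YAW),np.cos(YAW)]])
def rail(P): return (np.asarray(P)[:2]-O)@R2
if __name__=="__main__":
    s=sense(); R=np.array(s["eef_rot"]); P=np.array(s["ee_pos"]); tip=P+R[:,2]*.025
    f=np.array(s["contact_force"]); print("t",round(s["t"],2),"rail tcp mm",np.round(rail(P)*1000,1),"tip",np.round(rail(tip)*1000,1),"tip z",round(tip[2]*1000,1),"yaw",np.degrees(np.arctan2(-R[0,1],R[1,1])).round(2),"F rail",np.round(f[:2]@R2,2),"Fz",f[2].round(2))
E
python3 -m crank '[[0,0,0,0,0,0.021,1],[-0.2375,-0.038,0,0,0,0,1],[-0.2375,-0.038,0,0,0,0,1],[0,0,0.255,0,0,0,1],[0,0,0.255,0,0,0,1],[0,0,0.255,0,0,0,1],[0,0,0,0,0,0,1],[0,0,0,0,0,0,1]]' >/dev/null; python3 st.py; python3 - <<'E'
from h import *
im=[get_image("scene")[0][130:240,180:300],get_image("side")[0][130:240,190:310]]
a=np.hstack([cv2.resize(i,(400,370),interpolation=2) for i in im]); cv2.imwrite("pics/b1.png",a)
E
```

```text
t 3.08 rail tcp mm [ 9.5 15. ] tip [ 9.6 15. ] tip z 122.1 yaw 4.02 F rail [ 0.51 -0.19] Fz 0.46
```

View pics/b1.png

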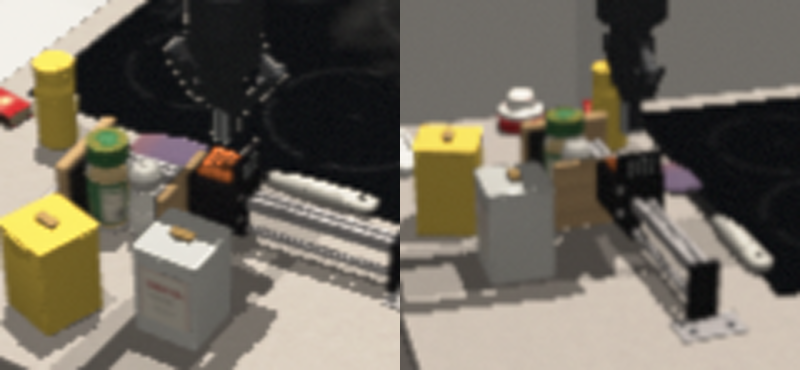

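The closed fingers hover right over the orange button (left half at (220,140)), in front of the thumb rest. Pressing down in small steps.

```bash
python3 -m crank '[[0,0,0.07,0,0,0,1],[0,0,0.07,0,0,0,1],[0,0,0.015,0,0,0,1],[0,0,0.01,0,0,0,1],[0,0,0,0,0,0,1]]' >/dev/null; python3 st.py; python3 -m crank '[[0,0,0.008,0,0,0,1],[0,0,0.008,0,0,0,1],[0,0,0,0,0,0,1]]'>/dev/null; python3 st.py
```

```text
t 3.8 rail tcp mm [ 7.9 15.2] tip [ 7.8 15.2] tip z 87.0 yaw 4.06 F rail [-1.68 -0.68] Fz 2.31
t 4.17 rail tcp mm [ 8.5 15.1] tip [ 8.5 15.1] tip z 85.0 yaw 4.06 F rail [-3.83  0.46] Fz 5.57
```

```bash
python3 -m crank '[[0,-0.03,0,0,0,0,1],[0,-0.05,0,0,0,0,1],[0,-0.07,0,0,0,0,1],[0,-0.07,0,0,0,0,1]]' >/dev/null; python3 st.py; python3 -m crank '[[0,-0.07,0,0,0,0,1],[0,-0.07,0,0,0,0,1],[0,-0.07,0,0,0,0,1],[0,-0.07,0,0,0,0,1],[0,-0.07,0,0,0,0,1],[0,-0.07,0,0,0,0,1],[0,-0.04,0,0,0,0,1],[0,0,0,0,0,0,1]]'>/dev/null; python3 st.py
```

```text
t 4.67 rail tcp mm [  8.5 -28.9] tip [  8.6 -28.9] tip z 85.0 yaw 4.08 F rail [-3.07  0.93] Fz 5.93
t 5.67 rail tcp mm [   8.7 -122.3] tip [   8.7 -122.4] tip z 85.1 yaw 4.01 F rail [-2.93 -0.46] Fz 5.07
```

```bash
python3 -m crank '[[0,-0.025,0,0,0,0,1],[0,-0.015,0,0,0,0,1],[0,0,0,0,0,0,1]]' >/dev/null; python3 st.py; python3 -m crank '[[0,0,-0.05,0,0,0,1],[0,0,-0.2,0,0,0,1],[0,0,-0.3,0,0,0,1],[0.3,0,-0.3,0,0,0,1],[0.3,0,-0.3,0,0,0,1],[0.3,0,0,0,0,0,1],[0,0.2,0,0,0,0,1],[0,0.2,0,0,0,0,1]]'>/dev/null; python3 st.py;  python3 - <<'E'
from h import *
p=camera_params("wrist"); im,d=get_image("wrist"); cv2.imwrite("pics/w2.png",im); np.savez("w2.npz",im=im,d=d,p=p)
E
python3 meas.py w2.npz | grep -v '^-'
```

```text
t 6.05 rail tcp mm [   8.7 -129.8] tip [   8.7 -129.8] tip z 85.0 yaw 4.05 F rail [-1.71 -1.17] Fz 5.97
t 7.05 rail tcp mm [-140.6  -48.7] tip [-140.6  -48.7] tip z 282.9 yaw 3.92 F rail [0.78 0.99] Fz 0.74
lid 4461 z 0.1042 mm rect [517.1   0.6] [71.1 69.5] 0.53 corners [[481.0, 35.0], [482.0, -34.0], [553.0, -34.0], [552.0, 36.0]]
lidall 4644 z 0.1042 mm rect [5.168e+02 3.000e-01] [71.7 70. ] 0.51 corners [[481.0, 35.0], [481.0, -35.0], [553.0, -34.0], [552.0, 36.0]]
button 462 z 0.0916 mm rect [ 651.2 -108.4] [26.  39.4] 1.36 corners [[638.0, -89.0], [639.0, -128.0], [665.0, -128.0], [664.0, -88.0]]
green 444 z 0.0993 mm rect [598.4 138.8] [28.4 43.9] 43.68 corners [[573.0, 145.0], [603.0, 113.0], [624.0, 133.0], [593.0, 164.0]]
plates+ 1001 z 0.0872 mm rect [614.8 179.5] [106.1  19. ] 4.88 corners [[561.0, 184.0], [563.0, 166.0], [668.0, 175.0], [667.0, 193.0]]
stopplate 506 z 0.0842 mm rect [619.4 -77.7] [75.  10.7] 3.27 corners [[582.0, -75.0], [582.0, -85.0], [657.0, -81.0], [657.0, -70.0]]
yellow 5207 z 0.1043 mm rect [468.7 121.1] [70.9 71.4] 72.46 corners [[424.0, 98.0], [492.0, 77.0], [513.0, 144.0], [445.0, 166.0]]
bar 457 z 0.0632 mm rect [ 637.9 -113.5] [ 40.9 130.8] 41.55 corners [[579.0, -78.0], [666.0, -176.0], [697.0, -149.0], [610.0, -51.0]]
bracket 185 z 0.0641 mm rect [ 664.6 -156.4] [11.3 40.4] 78.46 corners [[644.0, -158.0], [683.0, -166.0], [685.0, -155.0], [646.0, -147.0]]
```

View pics/w2.png

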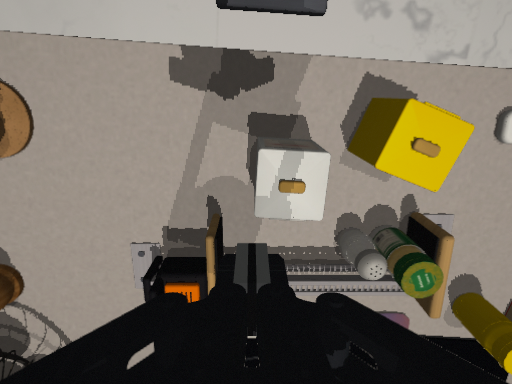

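The stop has moved back about 142 mm (its plate is at (213,255)), the button is up again, and the tin at (292,184) faces the opening. Going behind the tin with the tool tilted and the fingers half open.

```bash
python3 -m crank '[[0.16,0.0965,0,0,-0.0556,0,0.5],[0,0,0,0,-0.0556,0,0.5],[0,0,0,0,-0.0556,0,0.5],[0.19,0,-0.105,0,0,0,0.5],[0.107,0,0.185,0,0,0,0.5],[0.107,0,0.185,0,0,0,0.5],[0,0,0,0,0,0,0.5]]'>/dev/null; python3 st.py; python3 -c "
from h import *
s=sense();print(np.round(s['eef_rot'],3).tolist(),s['ee_pos'],s['width'])"
```

```text
t 7.97 rail tcp mm [-218.1  -28.5] tip [-205.7  -28.4] tip z 195.5 yaw 4.07 F rail [-0.6   0.46] Fz -0.51
[[-0.867, -0.071, 0.493], [-0.06, 0.997, 0.038], [-0.494, 0.004, -0.869]] [ 0.42794538 -0.02412926  0.21727152] 0.04271272231800296
```

```bash
python3 -m crank '[[0,0.0925,0,0,0,0,0.5],[0.104,0,0.18,0,0,0,0.5],[0.104,0,0.18,0,0,0,0.5],[0.104,0,0.18,0,0,0,0.5],[0.104,0,0.18,0,0,0,0.5],[0,0,0,0,0,0,0.5]]'>/dev/null; python3 st.py; python3 - <<'E'
from h import *
im=[get_image("scene")[0][130:240,180:300],get_image("side")[0][130:240,190:310]]
a=np.hstack([cv2.resize(i,(400,370),interpolation=2) for i in im]); cv2.imwrite("pics/b2.png",a)
E
```

```text
t 8.72 rail tcp mm [-216.6  -10.4] tip [-204.2  -10.3] tip z 30.7 yaw 4.04 F rail [-0.46 -0.06] Fz 0.7
```

View pics/b2.png

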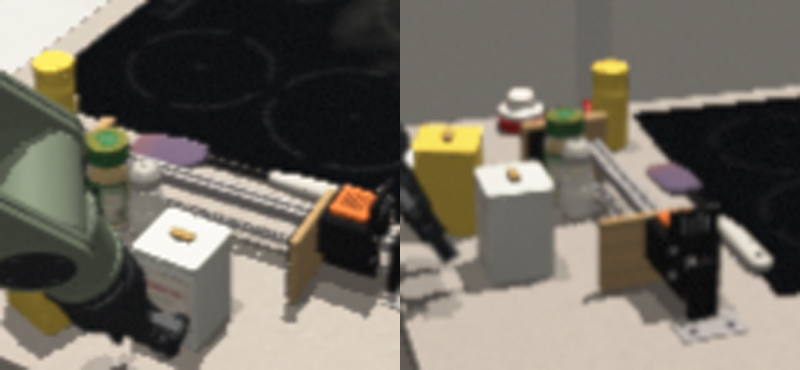

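The fingers are low behind the tin (left half at (165,335)) and the opening in front of it is clear. Pushing gently.

```bash
python3 -m crank '[[-0.065,0,0.0375,0,0,0,0.5],[-0.052,0,0.03,0,0,0,0.5],[-0.026,0,0.015,0,0,0,0.5],[-0.026,0,0.015,0,0,0,0.5],[-0.026,0,0.015,0,0,0,0.5],[-0.026,0,0.015,0,0,0,0.5]]'>/dev/null; python3 st.py;  python3 -m crank '[[-0.03,0,0.0173,0,0,0,0.5],[-0.03,0,0.0173,0,0,0,0.5],[-0.03,0,0.0173,0,0,0,0.5],[-0.03,0,0.0173,0,0,0,0.5],[-0.03,0,0.0173,0,0,0,0.5],[-0.03,0,0.0173,0,0,0,0.5],[-0.0,0,0.0,0,0,0,0.5]]'>/dev/null; python3 st.py; python3 - <<'E'
from h import *
p=camera_params("wrist"); im,d=get_image("wrist"); cv2.imwrite("pics/w3.png",im); np.savez("w3.npz",im=im,d=d,p=p)
s=sense(); print(s["width"])
E
python3 meas.py w3.npz | grep -E '^(lid|green|stopp|plates)'
```

```text
t 9.57 rail tcp mm [-164.6  -11.1] tip [-152.1  -11. ] tip z 32.8 yaw 4.07 F rail [-2.57  0.7 ] Fz 2.36
t 10.45 rail tcp mm [-122.   -11.4] tip [-109.5  -11.4] tip z 33.4 yaw 4.07 F rail [ 0.01 -0.61] Fz -0.27
0.04245223634490406
lid none
lidall 207 z 0.1004 mm rect [475.9  13.7] [ 3.6 12.8] 4.56 corners [[474.0, 20.0], [475.0, 7.0], [478.0, 7.0], [477.0, 20.0]]
green none
plates+ none
stopplate 11 z 0.0855 mm rect [516.4 -54.3] [ 0.7 10.6] 66.18 corners [[511.0, -52.0], [521.0, -57.0], [521.0, -56.0], [512.0, -52.0]]
```

```bash
cat > tin.py <<'E'
from st import *
def run():
  for n in ("scene","side"):
    p=camera_params(n); im,d=get_image(n); C=cloud(p,d); hsv=cv2.cvtColor(im,cv2.COLOR_BGR2HSV)
    r=(C[...,:2]-O)@R2; S,V=hsv[...,1],hsv[...,2]
    m=(C[...,2]>.092)&(C[...,2]<.114)&(S<50)&(V>150)&(r[...,0]>-.24)&(r[...,0]<.01)&(r[...,1]>-.1)&(r[...,1]<.12)
    k,l,s,c=cv2.connectedComponentsWithStats(m.astype(np.uint8)); j=1+np.argmax(s[1:,4]); v,u=np.nonzero(l==j)
    Q=(onz(p,np.c_[u,v],.104)[:,:2]-O)@R2*1000
    q=cv2.minAreaRect(Q.astype(np.float32)); print(n,"lid rail",np.round(q[0],1),np.round(q[1],1),round(q[2],1))
    m=(cv2.inRange(hsv,(4,190,110),(17,255,255))>0)&(C[...,2]>.07)&(C[...,2]<.105)&(abs(r[...,0])<.05)&(r[...,1]>-.2)&(r[...,1]<.06)
    v,u=np.nonzero(m); Q=(onz(p,np.c_[u,v],.091)[:,:2]-O)@R2*1000
    if len(Q): print("  button rail y",Q[:,1].min().round(1),Q[:,1].max().round(1),"x",Q[:,0].min().round(1),Q[:,0].max().round(1),len(Q), "z",C[m][:,2].max().round(4))
    cv2.imwrite(f"pics/last_{n}.png",im)
if __name__=="__main__": run()
E
python3 tin.py
```

```text
scene lid rail [-69.4  -9.2] [72.  69.9] 89.9
  button rail y -147.3 -123.0 x -13.5 -0.8 9 z 0.1004
side lid rail [-71.3 -17.1] [68.9 71.9] 89.5Traceback (most recent call last):
  File "tin.py", line 14, in <module>
    if __name__=="__main__": run()
                             ~~~^^
  File "tin.py", line 11, in run
    v,u=np.nonzero(m); Q=(onz(p,np.c_[u,v],.091)[:,:2]-O)@R2*1000
                          ~~~^^^^^^^^^^^^^^^^^^^
  File "h.py", line 10, in onz
    o,r=ray(p,uv); return o+r*((z-o[2])/r[:,2])[:,None]
        ~~~^^^^^^
  File "h.py", line 7, in ray
    k,d=K(p); n=cv2.undistortPoints(np.array(uv,float).reshape(-1,1,2),k,d).reshape(-1,2)
                ~~~~~~~~~~~~~~~~~~~^^^^^^^^^^^^^^^^^^^^^^^^^^^^^^^^^^^^^^^^
cv2.error: OpenCV(4.12.0) /io/opencv/modules/calib3d/src/undistort.dispatch.cpp:347: error: (-215:Assertion failed) CV_IS_MAT(_src) && CV_IS_MAT(_dst) && (_src->rows == 1 || _src->cols == 1) && (_dst->rows == 1 || _dst->cols == 1) && _src->cols + _src->rows - 1 == _dst->rows + _dst->cols - 1 && (CV_MAT_TYPE(_src->type) == CV_32FC2 || CV_MAT_TYPE(_src->type) == CV_64FC2) && (CV_MAT_TYPE(_dst->type) == CV_32FC2 || CV_MAT_TYPE(_dst->type) == CV_64FC2) in function 'cvUndistortPointsInternal'
```

```bash
sed -i 's/    v,u=np.nonzero(m); Q=(onz(p,np.c_\[u,v\],.091)/    if not m.any(): print(); continue\n&/' tin.py; python3 -m crank '[[-0.026,0,0.015,0,0,0,0.5],[-0.026,0,0.015,0,0,0,0.5],[-0.026,0,0.015,0,0,0,0.5],[-0.026,0,0.015,0,0,0,0.5],[-0.0173,0,0.01,0,0,0,0.5],[0,0,0,0,0,0,0.5]]'>/dev/null; python3 st.py; python3 tin.py;python3 -m crank '[[-0.0087,0,0.005,0,0,0,0.5],[-0.0087,0,0.005,0,0,0,0.5],[0,0,0,0,0,0,0.5]]'>/dev/null; python3 st.py
```

```text
t 11.35 rail tcp mm [-94.4 -11.3] tip [-81.9 -11.3] tip z 33.2 yaw 4.07 F rail [-0.39 -0.29] Fz 0.22
scene lid rail [-41.9  -9.8] [71.9 70.1] 89.5
  button rail y -148.2 -115.2 x -14.0 -0.8 10 z 0.1012
side lid rail [-44.2 -21.4] [71.  77.1] 0.3

t 11.82 rail tcp mm [-90.8 -11.2] tip [-78.3 -11.2] tip z 33.1 yaw 4.06 F rail [-0.18  0.7 ] Fz -0.74
```

```bash
python3 -m crank '[[-0.0087,0,0.005,0,0,0,0.5],[0,0,0,0,0,0,0.5]]'>/dev/null; python3 st.py;python3 -m crank '[[-0.0065,0,0.0038,0,0,0,0.5],[0,0,0,0,0,0,0.5]]'>/dev/null; python3 st.py; python3 tin.py
```

```text
t 12.07 rail tcp mm [-88.8 -11.2] tip [-76.2 -11.2] tip z 33.1 yaw 4.06 F rail [-1.11  0.09] Fz 0.13
t 12.32 rail tcp mm [-87.3 -11.2] tip [-74.8 -11.2] tip z 33.1 yaw 4.06 F rail [-0.77 -0.75] Fz -0.26
scene lid rail [-35.3 -10. ] [70.8 71.4] 0.1
  button rail y -147.3 -115.2 x -14.5 -10.1 9 z 0.0896
side lid rail [-37.1 -22.1] [79.1 70.6] 89.2
```

```bash
for i in 1; do python3 -m crank '[[-0.0065,0,0.0038,0,0,0,0.5],[0,0,0,0,0,0,0.5]]'>/dev/null; python3 st.py; done; python3 -m crank '[[-0.0044,0,0.0025,0,0,0,0.5],[0,0,0,0,0,0,0.5],[0,0,0,0,0,0,0.5]]'>/dev/null; python3 st.py; python3 tin.py
```

```text
t 12.68 rail tcp mm [-86.4 -11.1] tip [-73.9 -11.1] tip z 32.8 yaw 4.07 F rail [-3.95 -0.14] Fz 1.8
t 13.05 rail tcp mm [-86.3 -11. ] tip [-73.9 -10.9] tip z 32.5 yaw 4.08 F rail [-8.61 -2.58] Fz 5.76
scene lid rail [-34.  -10.1] [72.2 69.2] 87.9
  button rail y -147.3 -120.1 x -14.0 -11.0 6 z 0.092
side lid rail [-37.  -22.6] [68.9 80.1] 1.1
```

The tin is seated: it stalled with force rising to about 8 N, square to the bar at x ≈ -34 mm. Backing off, and locating the mill and basket before going to the stop's back.

```bash
python3 -m crank '[[0.026,0,-0.015,0,0,0,0.7],[0.087,0,-0.05,0,0,0,1],[0.087,0,-0.05,0,0,0,1],[-0.13,0,-0.22,0,0,0,1],[-0.13,0,-0.22,0,0,0,1],[-0.08,0,-0.14,0,0.0556,0,1],[0,0,0,0,0.0556,0,1],[0,0,0,0,0.0556,0,1]]'>/dev/null; python3 st.py; python3 - <<'E'
from st import *
for n in("scene","side"):
    p=camera_params(n); im,d=get_image(n); C=cloud(p,d); r=(C[...,:2]-O)@R2
    m=(C[...,2]>.075)&(r[...,0]>-.2)&(r[...,0]<.2)&(r[...,1]<-.18)&(r[...,1]>-.45)&(d>0)
    k,l,s,c=cv2.connectedComponentsWithStats(m.astype(np.uint8))
    for j in range(1,k):
        if s[j,4]>15: q=r[l==j]*1000; print(n,c[j].round(0),s[j,4],q.min(0).round(0),q.max(0).round(0),"z",C[l==j][:,2].max().round(3))
E
python3 tin.py
```

```text
t 14.15 rail tcp mm [-128.8  -11.4] tip [-128.8  -11.4] tip z 166.2 yaw 4.07 F rail [-0.08 -0.3 ] Fz 0.01
scene [375. 191.] 968 [  10. -449.] [ 200. -300.] z 0.151
side [355. 221.] 677 [  86. -450.] [ 200. -304.] z 0.141
side [320. 227.] 387 [   9. -423.] [  58. -379.] z 0.151
scene lid rail [-36.3 -10.5] [74.4 72.1] 0.5
  button rail y -146.3 -120.1 x -15.0 -0.8 10 z 0.1002
side lid rail [-36.3 -22.5] [68.2 79.4] 0.3
  button rail y -139.9 -139.9 x -10.4 -10.4 1 z 0.0883
```

```bash
python3 -m crank '[[-0.172,-0.2295,0,0,0,0,1],[-0.172,-0.2295,0,0,0,0,1],[-0.172,-0.2295,0,0,0,0,1],[-0.172,-0.2295,0,0,0,0,1],[0,0,0,0,0,0,1],[0,0,0.2,0,0,0,1],[0,0,0.22,0,0,0,1],[0,0,0,0,0,0,1]]'>/dev/null; python3 st.py; python3 - <<'E'
from h import *
im=[get_image("scene")[0][140:250,190:310],get_image("side")[0][130:240,200:320]]
a=np.hstack([cv2.resize(i,(400,370),interpolation=2) for i in im]); cv2.imwrite("pics/b3.png",a)
E
```

```text
t 15.35 rail tcp mm [   2.8 -191.6] tip [   2.6 -191.4] tip z 75.0 yaw 4.1 F rail [-1.18  0.17] Fz 0.23
```

View pics/b3.png

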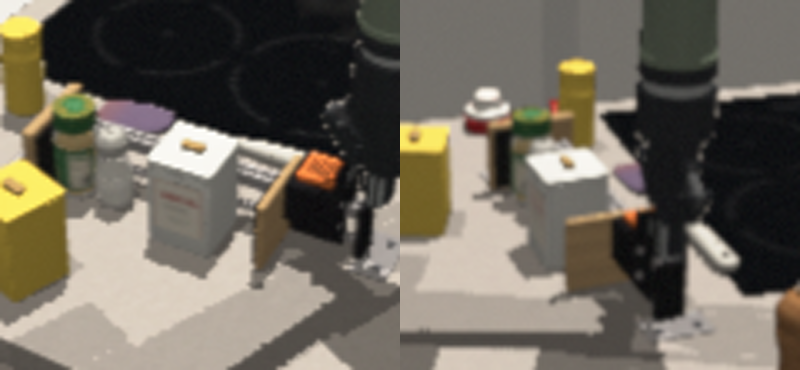

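The tin stands against the bar, and the closed fingers are behind the thumb rest (left half at (365,200)), above the bar. Pushing the stop forward.

```bash
python3 -m crank '[[-0.025,0.04,0,0,0,0,1],[0,0.035,0,0,0,0,1],[0,0.03,0,0,0,0,1],[0,0.03,0,0,0,0,1],[0,0.03,0,0,0,0,1],[0,0.03,0,0,0,0,1],[0,0.03,0,0,0,0,1]]'>/dev/null; python3 st.py; python3 -m crank '[[0,0.03,0,0,0,0,1],[0,0.03,0,0,0,0,1],[0,0.03,0,0,0,0,1],[0,0,0,0,0,0,1]]'>/dev/null; python3 st.py; python3 tin.py
```

```text
t 16.32 rail tcp mm [  12.9 -149.3] tip [  13.  -149.3] tip z 80.0 yaw 4.07 F rail [ 1.21 -1.98] Fz 0.19
t 16.82 rail tcp mm [  12.5 -130.5] tip [  12.5 -130.4] tip z 79.6 yaw 4.12 F rail [-0.11  0.37] Fz 0.74
scene lid rail [-36.8  -9.7] [72.3 74.9] 89.2
  button rail y -101.4 -76.5 x -12.9 -4.5 13 z 0.0912
side lid rail [-37.  -26.4] [68.9 87.7] 1.1
```

```bash
python3 -m crank '[[0,0.02,0,0,0,0,1],[0,0.02,0,0,0,0,1],[0,0.02,0,0,0,0,1],[0,0.02,0,0,0,0,1]]'>/dev/null; python3 st.py; python3 -m crank '[[0,0.02,0,0,0,0,1],[0,0.02,0,0,0,0,1],[0,0.01,0,0,0,0,1],[0,0,0,0,0,0,1]]'>/dev/null; python3 st.py; python3 tin.py
```

```text
t 17.43 rail tcp mm [  12.4 -115.4] tip [  12.5 -115.4] tip z 79.6 yaw 4.07 F rail [-0.19 -4.01] Fz -2.43
t 17.93 rail tcp mm [  13.  -104.6] tip [  13.  -104.5] tip z 80.1 yaw 4.09 F rail [-1.03  0.68] Fz 0.28
scene lid rail [-34.7  14. ] [71.  72.5] 87.6
  button rail y -74.3 -49.1 x -13.3 -0.7 14 z 0.0917
side lid rail [-37.7   6.4] [69.7 70.3] 0.6
  button rail y -57.6 -57.6 x -9.9 -9.9 1 z 0.0903
```

```bash
python3 -m crank '[[0,0.015,0,0,0,0,1],[0,0.01,0,0,0,0,1],[0,0,0,0,0,0,1]]'>/dev/null; python3 st.py; python3 -m crank '[[0,0.01,0,0,0,0,1],[0,0,0,0,0,0,1]]'>/dev/null; python3 st.py; python3 -m crank '[[0,0.008,0,0,0,0,1],[0,0,0,0,0,0,1]]'>/dev/null; python3 st.py; python3 tin.py
```

```text
t 18.4 rail tcp mm [  13.3 -101. ] tip [  13.4 -101. ] tip z 80.5 yaw 4.07 F rail [ 1.11 -3.74] Fz 0.3
t 18.65 rail tcp mm [ 13.3 -98.2] tip [ 13.3 -98.1] tip z 80.4 yaw 4.07 F rail [ 0.7  -1.72] Fz 1.02
t 18.9 rail tcp mm [ 12.8 -96.4] tip [ 12.9 -96.4] tip z 80.0 yaw 4.09 F rail [ 0.91 -2.8 ] Fz 1.53
scene lid rail [-34.7  23. ] [70.6 71.9] 0.4
  button rail y -68.4 -40.2 x -12.8 0.2 14 z 0.0918
side lid rail [-37.8  11.3] [69.6 77.8] 0.7
  button rail y -48.8 -48.8 x -10.2 -10.2 1 z 0.0892
```

```bash
for i in 1; do python3 -m crank '[[0,0.008,0,0,0,0,1],[0,0,0,0,0,0,1]]'>/dev/null; python3 st.py; done; python3 -m crank '[[0,0.008,0,0,0,0,1],[0,0,0,0,0,0,1]]'>/dev/null; python3 st.py; python3 -m crank '[[0,0.005,0,0,0,0,1],[0,0,0,0,0,0,1]]'>/dev/null; python3 st.py
```

```text
t 19.25 rail tcp mm [ 12.5 -95.4] tip [ 12.5 -95.4] tip z 79.7 yaw 4.08 F rail [ 0.44 -2.45] Fz 1.39
t 19.5 rail tcp mm [ 12.5 -93.8] tip [ 12.5 -93.8] tip z 79.8 yaw 4.08 F rail [ 0.13 -3.36] Fz 0.08
t 19.75 rail tcp mm [ 12.5 -92.7] tip [ 12.5 -92.6] tip z 79.7 yaw 4.08 F rail [ 0.04 -4.45] Fz -0.09
```

```bash
python3 -m crank '[[0,0.005,0,0,0,0,1],[0,0,0,0,0,0,1]]'>/dev/null; python3 st.py; python3 -m crank '[[0,0.005,0,0,0,0,1],[0,0,0,0,0,0,1]]'>/dev/null; python3 st.py; python3 -m crank '[[0,0.005,0,0,0,0,1],[0,0,0,0,0,0,1]]'>/dev/null; python3 st.py; python3 tin.py
```

```text
t 20.0 rail tcp mm [ 12.5 -91. ] tip [ 12.5 -90.9] tip z 79.7 yaw 4.09 F rail [-0.34 -1.3 ] Fz 0.69
t 20.25 rail tcp mm [ 12.5 -90.2] tip [ 12.5 -90.1] tip z 79.8 yaw 4.09 F rail [-0.73  0.38] Fz -0.94
t 20.5 rail tcp mm [ 12.6 -89.5] tip [ 12.6 -89.5] tip z 79.8 yaw 4.08 F rail [-0.26 -0.47] Fz -0.88
scene lid rail [-34.9  30.1] [72.  71.3] 89.7
  button rail y -62.5 -31.9 x -14.7 11.0 17 z 0.0949
side lid rail [-37.9  15. ] [69.5 82.8] 0.7
```

```bash
python3 -m crank '[[0,0.005,0,0,0,0,1],[0,0,0,0,0,0,1]]'>/dev/null; python3 st.py; python3 -m crank '[[0,0.005,0,0,0,0,1],[0,0,0,0,0,0,1]]'>/dev/null; python3 st.py; python3 -m crank '[[0,0.005,0,0,0,0,1],[0,0,0,0,0,0,1]]'>/dev/null; python3 st.py; python3 tin.py
```

```text
t 20.85 rail tcp mm [ 12.8 -89.1] tip [ 12.8 -89.1] tip z 80.0 yaw 4.07 F rail [-0.06 -2.2 ] Fz -0.69
t 21.1 rail tcp mm [ 12.8 -88.3] tip [ 12.8 -88.3] tip z 80.0 yaw 4.07 F rail [-0.56 -4.21] Fz -1.59
t 21.35 rail tcp mm [ 12.7 -87.3] tip [ 12.8 -87.3] tip z 80.0 yaw 4.07 F rail [-0.1  -5.22] Fz -0.73
scene lid rail [-35.2  31.8] [71.6 71.7] 89.4
  button rail y -59.6 -31.7 x -15.8 21.9 17 z 0.0934
side lid rail [-36.8  16.9] [84.3 71.5] 88.2
```

```bash
cat > row.py <<'E'
from st import *
p=camera_params("wrist"); im,d=get_image("wrist"); cv2.imwrite("pics/wl.png",im); C=cloud(p,d); hsv=cv2.cvtColor(im,cv2.COLOR_BGR2HSV); H,S,V=cv2.split(hsv)
r=(C[...,:2]-O)@R2; z=C[...,2]; x=r[...,0]; y=r[...,1]
def show(n,m,h):
    k,l,s,c=cv2.connectedComponentsWithStats(m.astype(np.uint8))
    if k<2: print(n,"none"); return
    v,u=np.nonzero(l==1+np.argmax(s[1:,4])); Q=(onz(p,np.c_[u,v],h)[:,:2]-O)@R2*1000
    q=cv2.minAreaRect(Q.astype(np.float32)); print(n,len(u),np.round(q[0],1),np.round(q[1],1),round(q[2],1),"min",Q.min(0).round(1),"max",Q.max(0).round(1))
b=(x>-.12)&(x<.05)
show("tin lid",b&(z>.096)&(z<.112)&(S<60)&(y<.09)&(y>-.06)&(x<.01),.1042)
show("shaker cap",b&(z>.083)&(z<.094)&(S<70)&(y>.04)&(y<.14)&(x<.02),.09)
show("green",b&(z>.1)&(z<.111)&(H>35)&(H<85)&(S>80),.106)
w=(H>8)&(H<25)&(S>60)&(S<190)&(z>.078)&(z<.092)&b
show("end plate",w&(y>.12),.087); show("stop plate",w&(y<.05)&(y>-.1),.084)
E
python3 row.py; python3 -c "
import sys; sys.argv=['','w2.npz']
from st import *
"
```

```text
tin lid 6234 [-30.   -3.4] [71.6 18.6] 12.5 min [-66.8  -7.6] max [ 3.  13.4]
shaker cap none
green none
end plate none
stop plate 5550 [-17.4 -12.1] [12.8 96.4] 89.9 min [-65.6 -18.5] max [30.9 -5.6]
```

```bash
python3 -m crank '[[0,0.005,0,0,0,0,1],[0,0,0,0,0,0,1]]'>/dev/null; python3 st.py; python3 -m crank '[[0,0.005,0,0,0,0,1],[0,0,0,0,0,0,1]]'>/dev/null; python3 st.py; python3 row.py; python3 -m crank '[[0,0.005,0,0,0,0,1],[0,0,0,0,0,0,1]]'>/dev/null; python3 st.py; python3 tin.py
```

```text
t 21.75 rail tcp mm [ 12.8 -87.1] tip [ 12.8 -87.1] tip z 80.0 yaw 4.07 F rail [-0.36 -7.13] Fz -1.36
t 22.0 rail tcp mm [ 12.8 -87. ] tip [ 12.8 -87.1] tip z 80.0 yaw 4.06 F rail [-1.11 -8.49] Fz -1.67
tin lid 6207 [-30.   -3.2] [71.5 18.5] 12.4 min [-66.7  -7.3] max [ 2.9 13.5]
shaker cap none
green none
end plate none
stop plate 5580 [-17.4 -11.8] [12.6 96.3] 89.9 min [-65.6 -18.1] max [30.8 -5.4]
t 22.3 rail tcp mm [ 12.8 -86.8] tip [ 12.8 -86.9] tip z 80.0 yaw 4.05 F rail [ -0.54 -10.87] Fz -2.25
scene lid rail [-34.6  31.8] [71.6 70.5] 89.4
  button rail y -59.6 -31.9 x -14.7 -4.3 14 z 0.0912
side lid rail [-36.6  21.6] [77.2 71.5] 88.2
```

The row is firm now: it stalled with force rising to 11 N. Backing off gently and measuring where the stop settles.

```bash
python3 -m crank '[[0,-0.02,0,0,0,0,1],[0,-0.03,0,0,0,0,1],[0,-0.05,0,0,0,0,1],[0,0,0,0,0,0,1]]'>/dev/null; python3 st.py; python3 row.py; python3 -m crank '[[0,0,-0.2,0,0,0,1],[0,0,-0.3,0,0,0,1],[0.2,0.1,-0.3,0,0,0,1],[0.3,0.1,-0.25,0,0,0,1],[0.3,0.15,-0.1,0,0,0,1],[0,0.15,0,0,0,0,1],[0,0,0,0,0,0,1]]'>/dev/null; python3 st.py; python3 row.py; python3 tin.py
```

```text
t 22.9 rail tcp mm [  13.  -104.2] tip [  13.  -104.2] tip z 80.1 yaw 4.04 F rail [-0.27  0.69] Fz -0.26
tin lid 177 [-8.1 -7.4] [15.3  3. ] 12.4 min [-15.8  -8.5] max [-0.9 -4.3]
shaker cap none
green none
end plate none
stop plate 5766 [-17.5 -14.3] [96.3 13.1] 0.2 min [-65.6 -20.9] max [30.7 -7.7]
t 23.82 rail tcp mm [-121.8  -13.2] tip [-121.7  -13.2] tip z 287.4 yaw 4.25 F rail [-0.04 -0.15] Fz -0.63
tin lid 3022 [-33.5  32.7] [71.2 69.7] 0.2 min [-69.3  -2.3] max [ 2.1 67.5]
shaker cap 488 [-29.3  87.6] [29.5 27.6] 4.1 min [-44.   73.5] max [-14.8 101.6]
green 402 [-23.6 131.7] [27.6 25.8] 52.8 min [-37.6 118.3] max [-11.6 146.8]
end plate 1034 [-17.1 161.6] [105.6  18.2] 0.2 min [-69.9 152.6] max [ 35.7 170.8]
stop plate 230 [-52.7 -11.4] [30.8  8.9] 0.2 min [-68.1 -15.8] max [-37.2  -6.9]
scene lid rail [-34.8  32. ] [71.2 70.8] 89.4
  button rail y -62.5 -34.3 x -14.7 -1.3 15 z 0.1012
side lid rail [-36.3  17. ] [85.4 71.3] 89.2
  button rail y -47.6 -47.6 x -13.4 -13.4 1 z 0.0867
```

View pics/wl.png

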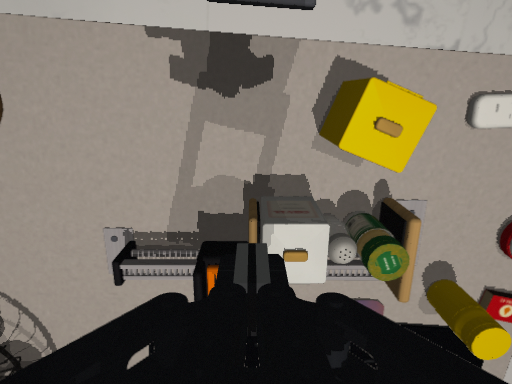

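The last picture shows the tin (295,240) square in the row between the stop plate (252,235) and the shaker (342,250), with the jar and the end plate beyond. I'm checking the shaker's and jar's x against the earlier picture.

```bash
for f in w1 w2; do sed "s/^p=camera.*imwrite(\"pics\/wl.png\",im);/L=np.load('$f.npz',allow_pickle=True);p=L['p'].item();im=L['im'];d=L['d'];/" row.py > r2.py; echo $f; python3 r2.py; done
```

```text
w1
tin lid 2241 [-105.3  -10.6] [70.4 29.6] 89.9 min [-120.1  -45.8] max [-90.4  24.6]
shaker cap 574 [-28.8  86.6] [29.2 28. ] 5.5 min [-43.5  72.3] max [-14.2 100.7]
green 467 [-24.5 132.5] [27.7 25.6] 36.5 min [-37.5 118.1] max [-11.1 146.2]
end plate 1180 [-16.2 162.3] [ 16.  105.3] 89.9 min [-68.9 154.3] max [ 36.5 170.2]
stop plate 278 [-39.   47.2] [55.8  5.7] 0.0 min [-67.   44.4] max [-11.1  50.1]
w2
tin lid 1809 [-105.3  -11.3] [70.5 28.6] 89.9 min [-119.6  -46.6] max [-90.9  24. ]
shaker cap 483 [-30.3  85. ] [28.4 28.9] 0.0 min [-44.5  70.6] max [-16.1  99.5]
green 402 [-24.1 132.5] [27.4 26.1] 39.9 min [-37.5 118.2] max [-11.1 146.6]
end plate 1001 [-17.4 161.7] [106.1  19. ] 0.9 min [-70.3 151.5] max [ 35.6 170.6]
stop plate 469 [-30.7 -94.9] [ 9.9 74.9] 89.8 min [-68.2 -99.9] max [  6.7 -89.9]
```

```bash
python3 -c "
from station import *
print(close_job())"
```

```text
the job is handed in; nothing more can be done
None
```

The white tin is back in its row, square against the bar; the stop sits back about 2 mm from fully tight, with its button not pressed since it was opened, and the job was handed in at about 24 s.

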